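# Lever open the chip bin and hold it

### The job

On the plywood stand, a long steel lever lifts the heavy steel flap of the chip bin: first push the turning catch out from under the lever, by its upright peg, then press the lever's broad end down with the fingertips until the lever rests on its rubber buffer and the flap stands fully raised. Finish while still holding the lever down like that. Lift nothing: the lever stays in its cradle, the robot does not touch the flap, and the loose things around are left where they are.

Things in the scene. Friction and masses are not known exactly. Their poses are not given: they have to be found in the camera images.
- stand: Fixed plywood board, 18 thick, carrying the mechanism. Origin at table height below the lever's pivot. Own axes: z up, +y along the lever to the bin, -y to its broad end, -x the side of the catch's peg. Board x -155..115, y -280..250. Grey bin x -95..95, y 117..227, 128 high. Cradle: two notched grey cheeks at x +-26 (8 thick), y -23..23, 137 high, 1 mm play round the pin.
- cradle (a point): Fixed point in the cradle's notches where the centre of the lever's pivot pin belongs, 125 above the table.
- lever_pin (a point): Centre of the pivot pin (12 diameter, across the lever) of the steel lever, about 0.45 kg, that lies loose in the cradle. Bar 24 wide, 14 thick, level at the start (mid-height 125 above the table). Long arm along the stand's -y, short arm 107 to +y with its nose under the flap.
- lever_pad (a point): Centre of the top face of the lever's broad end, a pad 50 x 50 x 14, 230 from the pin; 132 above the table at the start. Site y along the lever to the bin, z out of the top. Pressing takes some 3 to 8 N until the lever meets the buffer: it then slopes about 0.35 rad, the pad having swung about the pin 80 mm down and 14 mm towards the cradle.
- buffer (a point): Top of the fixed rubber buffer, a dome 50 high under the lever, 185 from the pivot: the lever's end stop.
- catch_peg (a point): Centre of the top of the upright steel peg (14 diameter, 46 tall, its top 160 and its foot 114 above the table) on the catch's tail, 55 from the catch's pivot. Push it sideways, at first towards the stand's +y, so that it swings about the pivot.
- catch_pivot (a point): Catch's vertical pivot, on its top face, 114 above the table, at (-60, -80) in the stand's frame. The catch is a flat steel bar 18 wide, 10 thick on a grey post; one arm reaches 72 under the lever (4 mm below it) and blocks it, the tail with the peg points the other way.
- catch (a joint): Catch angle, rad: 0 = square under the lever (peg to the stand's -x of the pivot), grows as the peg swings towards the stand's +y (clockwise from above), stop at 1.6 (catch parallel to the lever, peg to +y of the pivot). Lever free beyond about 1.1. Stiff: 1 to 2 N at the peg; stays where it is left.
- flap (a joint): Angle of the heavy steel flap, rad: 0 = closed, level; grows as it opens; about 0.30 with the lever on the buffer. Falls shut when the lever is let go. 180 x 130 x 15, about 2.3 kg, top 147 above the table when closed, hinged along the bin's outer side at the stand's y +205, free edge at y +75 over the lever's nose.
- flap_edge (a point): Middle of the upper free edge of the flap, on the side of the lever.
- offcut: Wooden offcut block 55 x 35 x 28, loose on the board beyond the lever; origin centre of underside. To be left alone.
- jar: Closed glass jar, 40 diameter, 52 high, loose on the board near the robot-side edge; origin centre of underside. To be left alone.
- chuck_key: T-shaped steel chuck key about 70 long, 20 high, lying loose on the board's robot side near the lever's long end; origin at its underside. To be left alone.
- bit_case: Grey drill-bit case 60 x 110 x 30, loose on the table beyond the board; origin centre of underside. To be left alone.
- oil_can: Grey oil bottle, 56 diameter, 120 high, loose on the table beyond the board; origin centre of underside. To be left alone.
- wrench: Steel wrench 160 long lying loose on the table beyond the board; origin at its underside. To be left alone.
- brush: Bench brush 200 long lying loose on the table past the bin; origin at its underside. To be left alone.

How it is judged:
By the outcome, as a careful person would: the job done as asked, in the order asked, and still so for the second after the job is handed in, while the arm keeps its last pose, push and grip.
It also fails if it takes over 42 s, if anything falls off the work surface, if the arm or the gripper's body presses on something with over 40 N, if the wrist force passes 120 N, or if a joint passes its speed limit or range.

### The arm

A 6-joint arm with a two-finger parallel gripper is mounted at the origin on the work surface. World frame = base frame: x ahead of the robot, y to its left, z up, the work surface at z = 0. Lengths are in m, angles in degrees, forces in N, time in s.
With the tool pointing down it reaches from about 0.35 to 0.875 m from the base axis. Payload 4.2 kg.
Tool frame: the origin (TCP) lies at the very end of the fingers, on their centre line; the grasp point (between the pads) lies 19 mm behind it; z points along the fingers, x is the direction in which the jaws open and shut, and the axes are right-handed (so a half turn about z gives the same grasp; the last joint's range is limited). The gripper opens to 87 mm and grips with 3 to 60 N. Pads are 19 mm wide; open, the fingers measure 117 mm over their backs; the gripper's body (75 mm by 190 mm) begins 51 mm behind the grasp point.
Start: joints at [-54.339, 22.042, 0.453, 0, -68.411, -14.817], TCP at [0.222, -0.584, 0.223] pointing down, gripper open.
Joint ranges: [-179.83, 179.83], [-69.29, 118.12], [-61.27, 80.66], [-181.25, 117.63], [-171.15, -9.14], [-177.46, 177.46]. Speed limits (degrees/s): [159.86, 159.86, 180, 180, 180, 180].

### API

Orientations are given as a 3x3 rotation matrix whose columns are the frame's x, y, z axes.
In Python, from station import r gives the robot as it stands.
- The arm moves only by the tool move_arm, never from a script. Its argument "series" is a list that holds one entry, the list of rows, each a list of 7 numbers: the shift along the tool's x, y, z in cm, then the turn, a rotation vector about the tool's x, y, z in degrees, then the opening, from -1 (shut) to 1 (fully open). In form: [[[dx, dy, dz, wx, wy, wz, fingers], ...]]. A call has 1 to 12 rows; each row shifts and turns the commanded pose from where the row before left it, along the tool's axes as they then stand; what a row does not reach is not made up. A row lasts 1/8 s, in which the tool goes at most 62.5 mm and 10.7 degrees, less where a joint would pass 70% of its speed; a pose out of reach is approached as far as the arm can. A call is refused whole if a number of a shift passes 6.25 or a number of a turn 10.7, either way. A call with a gripper value outside its range is refused whole. The fingers move at their own pace and stop on an object; the grip force is fixed at half the most. Time passes only in rows, so rows that do not move let the fingers close. It gives the time, the measured TCP pose, the force and the opening at its end, in the units of the state.
- r.sense(): the state, without advancing time (a new reading comes with each control period).
- r.capture(name): name is "scene" or "side" or "wrist"; returns a dict with "color" (400x640x3 uint8, blue, green, red), "fx", "fy", "cx", "cy" (pixels), "D" ([k1, k2, p1, p2, k3] as OpenCV has them; the pictures are not rectified), "rvec" (rotation vector, rad) and "tvec" (3), from world to camera coordinates, as OpenCV has them; the wrist camera has in their place "tool_from_camera" (4x4, takes a point from camera to tool coordinates, whose origin is the TCP and whose axes are the tool frame's). Camera axes: x right, y down, z forward; pixel columns grow to the right and rows downward; lengths in m; the calibration is good to about 2 mm. A picture is of the moment at which its call begins: read the wrist's pose just before it. There is no depth.
- r.finish_job(): hands the job in, once; it reports no verdict.
The state is a dict: "time_s": time; "joints": joint angles; "joint_velocities": joint speeds; "effort": joint torques, N m; "tcp_pos": TCP position; "ee_rot": TCP orientation; "wrist_force": force on the tool from outside, world axes, zero at the start; "moment": the same for the moment, N m; "gripper_width": opening from 0.0 (shut) to 1.0 (fully open).
Only numpy, scipy, OpenCV 4.12 (cv2) and the standard library are available. Lean on these libraries where they do the work, as an engineer would, in place of code of your own. Each camera call takes 0.05 s, during which the arm holds its last target.

## Working session

There is one attempt and no reset: what is moved stays moved. The work goes in short steps, Python scripts to look and compute and a tool call to move; the robot and the scene stay as the last step left them, time stands still between calls to the robot, and variables do not carry over. Pictures are saved under pics/ and viewed, and the job is handed in when it is done.

Besides the shell and the picture viewer there is one more tool, called after "Request:" as a command line: name --argument value ..., lists and objects as JSON in quotes. move_arm: Moves the arm, as the interface text tells. Its arguments: {"type":"object","properties":{"series":{"type":"array","items":{"type":"array","items":{"type":"array","items":{"type":"number"}}}}},"required":["series"]}

```bash
mkdir -p pics; ls; cat > h.py <<'E'
import numpy as np, cv2
from station import r
def cap(n,f):
    c=r.capture(n); cv2.imwrite(f'pics/{f}.png',c['color']); return c
E
python3 - <<'E'
from h import *
import pickle
for n in ['scene','side','wrist']:
    s=r.sense(); c=cap(n,n+'0'); c['s']=s; pickle.dump(c,open(n+'0.pkl','wb'))
print(s)
E
```

```text
pics
{'time_s': 0.1, 'joints': array([-5.43398055e+01,  2.20881785e+01,  3.87315193e-01, -2.72326584e-02,
       -6.84098744e+01, -1.48153132e+01]), 'joint_velocities': array([-0.04168648, -0.18360491,  0.23327236,  0.09950412,  0.01703658,
       -0.03929102]), 'effort': array([ 1.47046944e-04, -3.91691709e+01,  1.87934643e+01,  4.23196614e+00,
        1.34732973e-02, -7.73633974e-05]), 'tcp_pos': array([ 0.22222128, -0.58358545,  0.22154281]), 'ee_rot': array([[-3.55674516e-01,  9.34609571e-01, -7.67637031e-04],
       [ 9.34607785e-01,  3.55675338e-01,  1.82794370e-03],
       [ 1.98144323e-03, -6.72865563e-05, -9.99998035e-01]]), 'wrist_force': array([0.46035613, 0.31158371, 0.29054875]), 'moment': array([-0.04960764, -0.01798687,  0.03201705]), 'gripper_width': 1.0004731958280402}
```

View pics/scene0.png

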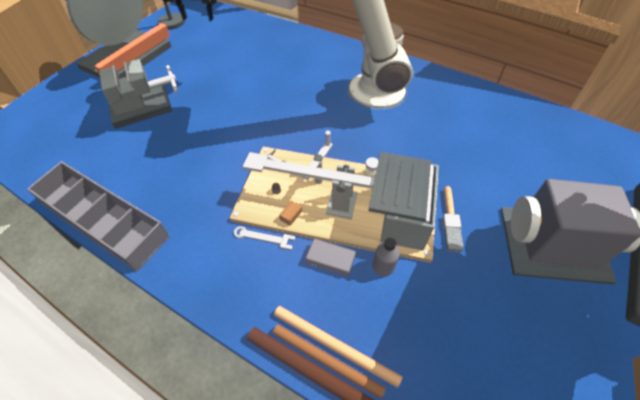

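View pics/side0.png

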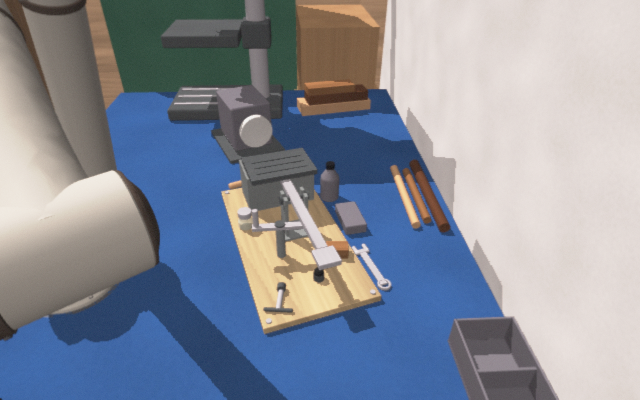

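View pics/wrist0.png

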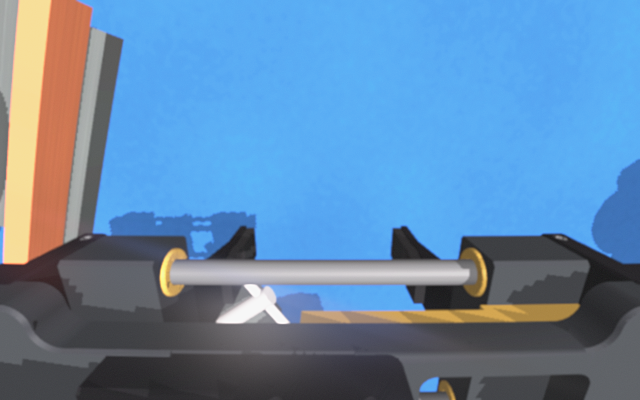

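The scene view shows the stand around (335,200), with the lever pad near (255,161), the peg near (327,137) and the flap near (405,185). In the side view the pad is near (327,257) and the peg near (255,218). I'll enlarge both.

```bash
python3 - <<'E'
import cv2
a=cv2.imread('pics/scene0.png')[120:270,225:455]; cv2.imwrite('pics/sc1.png',cv2.resize(a,None,fx=3.4,fy=3.4,interpolation=2))
a=cv2.imread('pics/side0.png')[140:330,215:405]; cv2.imwrite('pics/si1.png',cv2.resize(a,None,fx=3.1,fy=3.1,interpolation=2))
E
```

```text
(no output)
```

View pics/sc1.png

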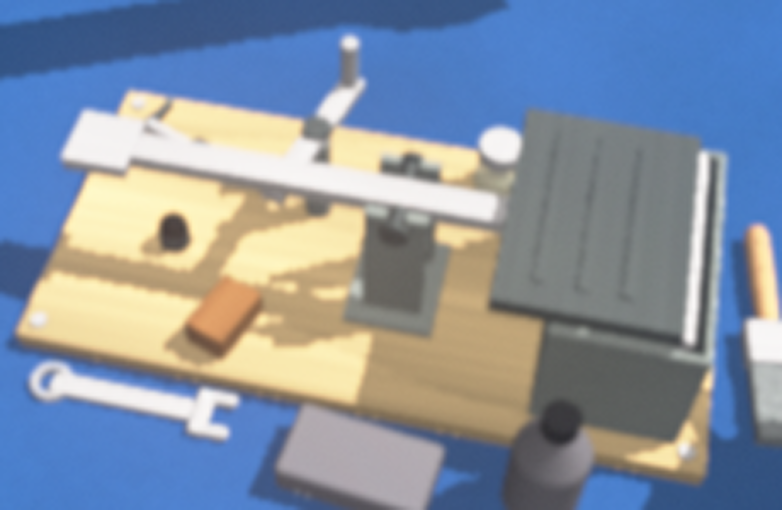

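View pics/si1.png

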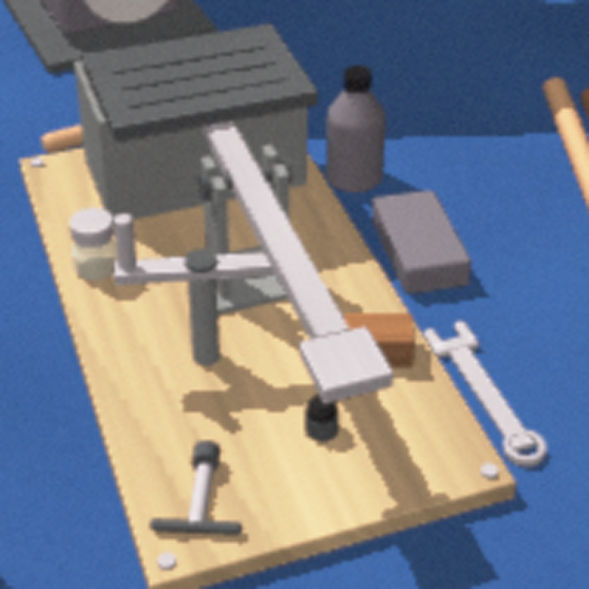

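```bash
cat > fit.py <<'E'
import numpy as np, cv2, pickle
from scipy.optimize import least_squares
C={n:pickle.load(open(n+'0.pkl','rb')) for n in ['scene','side']}
def proj(c,P):
    K=np.array([[c['fx'],0,c['cx']],[0,c['fy'],c['cy']],[0,0,1.]])
    return cv2.projectPoints(np.asarray(P,float).reshape(-1,1,3),np.array(c['rvec'],float),np.array(c['tvec'],float),K,np.array(c['D'],float))[0][:,0]
S=[((349,42),(-115,-80,160)),((88,109),(-25,-255,132)),((128,172),(25,-205,132)),((62,163),(25,-255,132)),((144,121),(-25,-205,132)),
((128,92),(-155,-280,18)),((15,340),(115,-280,18)),((703,472),(115,250,18)),((527,110),(-90,75,147)),((492,303),(90,75,147))]
D=[((124,219),(-115,-80,160)),((303,345),(-25,-205,132)),((368,328),(25,-205,132)),((325,392),(-25,-255,132)),((390,375),(25,-255,132)),
((20,160),(-155,250,18)),((150,577),(-155,-280,18)),((514,487),(115,-280,18)),((103,125),(-90,75,147)),((315,93),(90,75,147))]
ob={'scene':(S,3.4,(225,120)),'side':(D,3.1,(215,140))}
def w(p,X):
    c,s=np.cos(p[2]),np.sin(p[2]); X=np.asarray(X)/1000
    return np.c_[p[0]+c*X[:,0]-s*X[:,1],p[1]+s*X[:,0]+c*X[:,1],X[:,2]]
def res(p,l=('scene','side')):
    o=[]
    for n in l:
        L,k,off=ob[n]; o.append(proj(C[n],w(p,[a[1] for a in L]))-(np.array([a[0] for a in L])/k+off))
    return np.vstack(o).ravel()
if __name__=='__main__':
    for l in [('scene','side'),('scene',),('side',)]:
        b=min((least_squares(res,[.5,-.2,y],args=(l,),loss='soft_l1') for y in np.arange(-3,3.2,1.)),key=lambda q:q.cost)
        print(l,b.x,np.degrees(b.x[2]),b.cost)
        if len(l)==2:
            print(res(b.x).reshape(-1,2).round(1)); np.save('p.npy',b.x)
            for nm,q in dict(peg=(-115,-80,160),pivot=(-60,-80,114),pad=(0,-230,132),pin=(0,0,125),key=(-100,-250,18),edge=(0,75,147)).items(): print(nm,w(b.x,[q])[0].round(4))
E
python3 fit.py
```

```text
('scene', 'side') [0.52394387 0.1374555  0.29088874] 16.666697165538384 29.751823241767433
[[-4.5 -1.3]
 [-1.3 -0.2]
 [-1.3 -1.2]
 [-0.6 -2. ]
 [ 0.5 -0.5]
 [ 0.2 -0.7]
 [-0.1 -1.9]
 [ 1.3  1.2]
 [ 0.4 -1.1]
 [-0.5 -1.1]
 [ 0.4  2.1]
 [-1.4 -2.9]
 [-0.5 -2.6]
 [-0.3 -2.4]
 [ 1.4 -2.6]
 [-0.4 -1.5]
 [ 0.3  1.3]
 [ 0.9 -3.2]
 [ 3.3 -0.1]
 [ 0.7 -1.8]]
peg [0.4367 0.0278 0.16  ]
pivot [0.4894 0.0436 0.114 ]
pad [ 0.5899 -0.0829  0.132 ]
pin [0.5239 0.1375 0.125 ]
key [ 0.4998 -0.1307  0.018 ]
edge [0.5024 0.2093 0.147 ]
('scene',) [0.52555056 0.13972232 0.29502579] 16.903732745516916 8.670567298540528
('side',) [0.52368763 0.13111882 0.28736799] 16.464972889508754 12.47964876985548
```

```bash
cat > tri.py <<'E'
from fit import *
def ray(c,uv):
    K=np.array([[c['fx'],0,c['cx']],[0,c['fy'],c['cy']],[0,0,1.]])
    q=cv2.undistortPoints(np.array([[uv]],float),K,np.array(c['D']))[0,0]
    R=cv2.Rodrigues(np.array(c['rvec']))[0]; o=-R.T@np.array(c['tvec']).ravel(); d=R.T@np.array([*q,1]); return o,d/np.linalg.norm(d)
def tri(u1,u2):
    o1,d1=ray(C['scene'],u1);o2,d2=ray(C['side'],u2)
    s=np.linalg.lstsq(np.c_[d1,-d2],o2-o1,rcond=None)[0]; a=o1+s[0]*d1;b=o2+s[1]*d2
    return (a+b)/2,np.linalg.norm(a-b)
def atz(c,u,z):
    o,d=ray(C[c],u); return o+d*(z-o[2])/d[2]
E
python3 - <<'E'
from tri import *
p=np.load('p.npy')
A=lambda u:np.array(u)/3.4+(225,120)
B=lambda u:np.array(u)/3.1+(215,140)
def st(P):
    c,s=np.cos(p[2]),np.sin(p[2]); d=P[:2]-p[:2]; return np.array([c*d[0]+s*d[1],-s*d[0]+c*d[1],P[2]])*1000
for n,a,b,z in [('peg',(349,42),(124,219),.160),('pad',(105,141),(346.5,360),.132),('jar',(500,140),(91,222),.07)]:
    P,e=tri(A(a),B(b)); print(n,P.round(4),e.round(4),st(P).round(1),atz('scene',A(a),z).round(4),atz('side',B(b),z).round(4))
E
```

```text
peg [0.4343 0.0392 0.1579] 0.0016 [-114.   -68.4  157.9] [0.4352 0.0404 0.16  ] [0.4353 0.0356 0.16  ]
pad [ 0.5893 -0.084   0.1258] 0.0024 [  -0.9 -230.9  125.8] [ 0.5921 -0.0796  0.132 ] [ 0.5897 -0.0914  0.132 ]
jar [0.3916 0.1558 0.069 ] 0.0038 [-121.6   55.5   69. ] [0.39   0.1564 0.07  ] [0.3934 0.1524 0.07  ]
```

The peg triangulates to about (0.435, 0.039) at height 0.158, which fits 0.160. That puts the catch at about 0.2 rad already. The stand yaw is about 16.7°. I'll align the tool with the stand axes and move behind the peg at a safe height.

Request:
move_arm --series '[[[4.4, 3.4, 0, 0, 0, 4.1, -1], [4.4, 3.4, 0, 0, 0, 0, -1], [4.4, 3.4, 0, 0, 0, 0, -1], [4.4, 3.4, 0, 0, 0, 0, -1], [4.4, 3.4, 0, 0, 0, 0, -1], [4.4, 3.4, 0, 0, 0, 0, -1], [4.4, 3.4, 0, 0, 0, 0, -1], [4.4, 3.4, 0, 0, 0, 0, -1], [4.4, 3.4, 0, 0, 0, 0, -1], [4.4, 3.4, 0, 0, 0, 0, -1], [4.0, 3.3, 0, 0, 0, 0, -1], [0, 0, 0, 0, 0, 0, -1]]]'

```text
time_s: 1.65
tcp_pos: [0.4386, -0.013, 0.2224]
ee_rot: [[-0.293, 0.956, 0.0], [0.956, 0.293, 0.0], [0.0, 0.0, -1.0]]
wrist_force: [-0.0, -1.2, -0.2]
gripper_width: 0.007
```

```bash
cat > st.py <<'E'
from tri import *
p=np.load('p.npy')
def st(P):
    c,s=np.cos(p[2]),np.sin(p[2]); d=np.array(P[:2])-p[:2]; return np.array([c*d[0]+s*d[1],-s*d[0]+c*d[1],P[2]])*1000
def now():
    from station import r
    s=r.sense(); print('t',round(s['time_s'],2),'tcp',s['tcp_pos'].round(4),'stand',st(s['tcp_pos']).round(1),'yaw err',round(np.degrees(np.arctan2(s['ee_rot'][1,0],s['ee_rot'][0,0])-p[2])-90,2),'F',s['wrist_force'].round(1),'w',round(s['gripper_width'],3), 'zax',s['ee_rot'][:,2].round(3)); return s
E
python3 - <<'E'
from st import *
from h import *
now()
a=cap('scene','sc2')['color'][100:280,225:455]; cv2.imwrite('pics/sc2.png',cv2.resize(a,None,fx=3.3,fy=3.3,interpolation=2))
cap('wrist','w2'); a=cap('side','si2')['color'][120:320,195:405]; cv2.imwrite('pics/si2.png',cv2.resize(a,None,fx=3,fy=3,interpolation=2))
E
```

```text
t 1.65 tcp [ 0.4386 -0.013   0.2224] stand [-125.  -119.7  222.4] yaw err 0.35 F [-0.  -1.2 -0.2] w 0.007 zax [ 0.  0. -1.]
```

View pics/sc2.png

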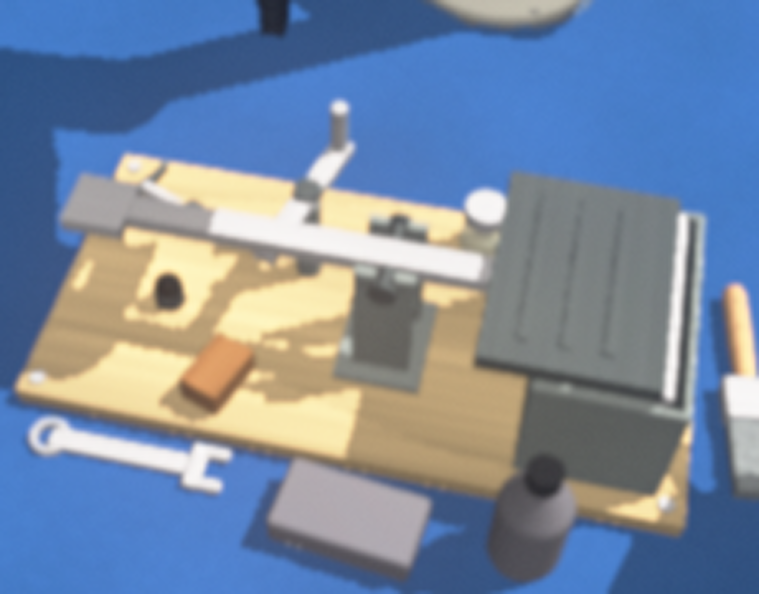

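View pics/w2.png

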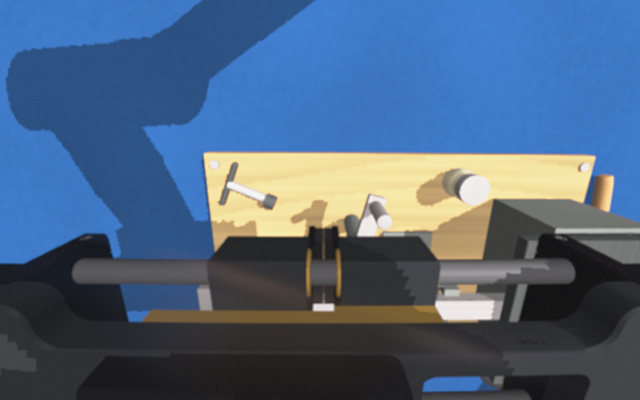

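View pics/si2.png

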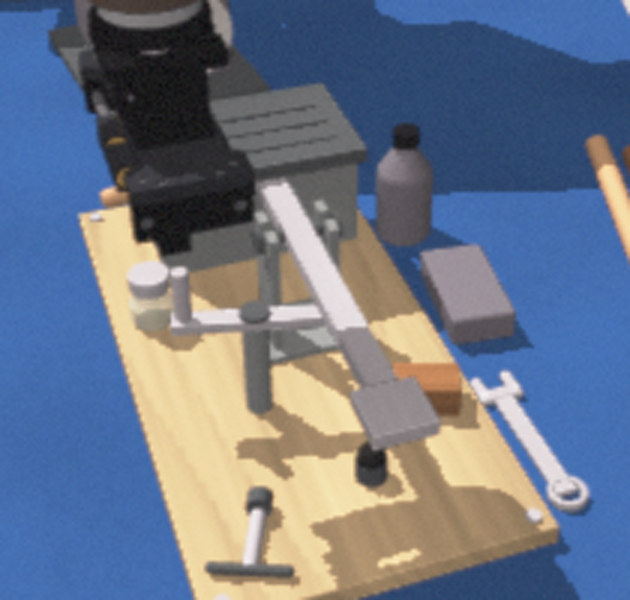

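In the scene view the fingertip shows at about (307,106) full-frame, and the peg is upright and unmoved. In the wrist view the peg top is near (384,219). I'll cross-check with projections and wrist rays.

```bash
python3 - <<'E'
from st import *
from h import *
s=now(); c=r.capture('wrist'); T=np.array(c['tool_from_camera'])
K=np.array([[c['fx'],0,c['cx']],[0,c['fy'],c['cy']],[0,0,1.]])
R=s['ee_rot'];t=s['tcp_pos']
print(T.round(3)); 
P=T[:3,:3].T@(-T[:3,3]); print('tcp px',cv2.projectPoints(P.reshape(1,1,3),np.zeros(3),np.zeros(3),K,np.array(c['D']))[0].ravel())
for n in('scene','side'): print(n,proj(C[n],[t]))
def wz(uv,z):
    q=cv2.undistortPoints(np.array([[uv]],float),K,np.array(c['D']))[0,0]
    o=R@T[:3,3]+t; d=R@(T[:3,:3]@np.array([*q,1])); return o+d*(z-o[2])/d[2]
for n,uv,z in [('peg',(386,220),.16),('jar',(475,188),.052+.018),('corner',(204,153),.018),('corner2',(594,156),.018)]:
    P=wz(uv,z); print(n,P.round(4),st(P).round(1))
a=c['color'][140:320,200:480]; cv2.imwrite('pics/w3.png',cv2.resize(a,None,fx=2.8,fy=2.8,interpolation=2))
E
```

```text
t 1.8 tcp [ 0.437  -0.0159  0.2223] stand [-127.3 -122.   222.3] yaw err 0.07 F [0.1 0.2 0.3] w 0.006 zax [-0.001 -0.    -1.   ]
[[ 1.     0.     0.001  0.001]
 [-0.     0.96   0.281 -0.078]
 [-0.001 -0.281  0.96  -0.162]
 [ 0.     0.     0.     1.   ]]
tcp px [321.16943488 242.02174575]
scene [[307.95110076 106.78541541]]
side [[251.96531089 201.70079351]]
peg [0.4294 0.0401 0.16  ] [-118.5  -66.1  160. ]
jar [0.3879 0.1584 0.07  ] [-124.4   59.1   70. ]
corner [ 0.452  -0.1748  0.018 ] [-158.4 -278.5   18. ]
corner2 [0.3033 0.3294 0.018 ] [-156.3  247.1   18. ]
```

View pics/w3.png

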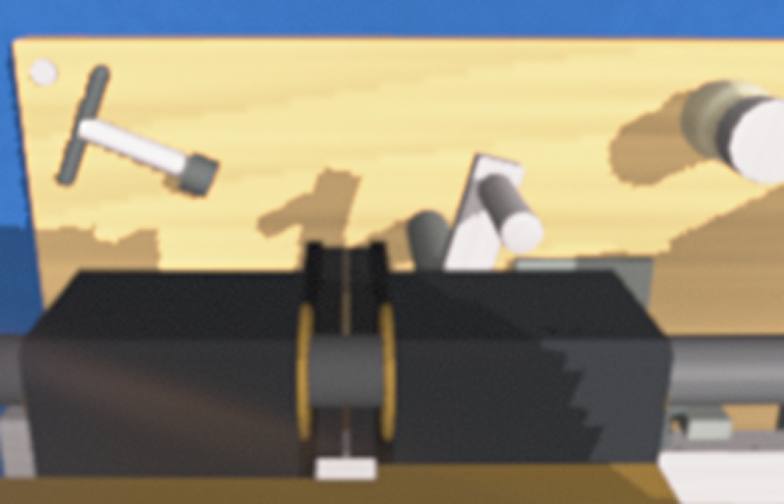

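Request:
move_arm --series '[[[1.7, 1.5, 0, 0, 0, 0, -1], [0, 0, 3.0, 0, 0, 0, -1], [0, 0, 3.0, 0, 0, 0, -1], [0, 0, 2.0, 0, 0, 0, -1], [0, 0, 1.2, 0, 0, 0, -1], [0, 0, 0, 0, 0, 0, -1], [0, 0, 0, 0, 0, 0, -1]]]'

```text
time_s: 2.72
tcp_pos: [0.4476, 0.0048, 0.1314]
ee_rot: [[-0.288, 0.958, 0.002], [0.958, 0.288, 0.0], [-0.0, 0.002, -1.0]]
wrist_force: [0.7, 0.0, 0.2]
gripper_width: 0.004
```

```bash
python3 - <<'E'
from st import *
from h import *
now()
a=cap('scene','x')['color'][90:240,235:405]; b=cap('wrist','x')['color'][140:320,200:480]
cv2.imwrite('pics/sw4.png',np.hstack([cv2.resize(a,(385,340),interpolation=2),cv2.resize(b,(415,340))]))
E
```

```text
t 2.73 tcp [0.4476 0.0048 0.1314] stand [-111.2 -105.2  131.4] yaw err 0.06 F [0.7 0.  0.2] w 0.004 zax [ 0.002  0.    -1.   ]
```

View pics/sw4.png

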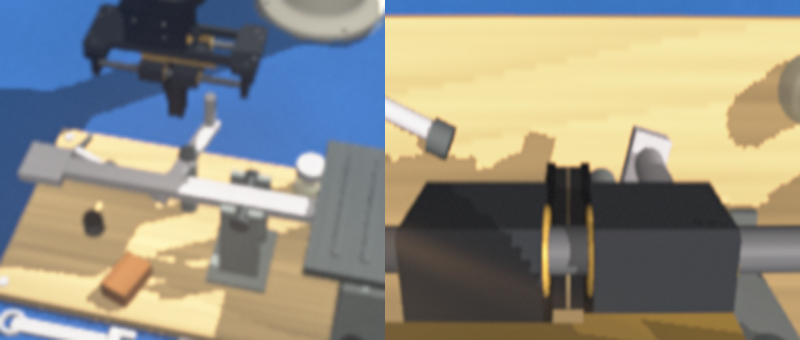

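The fist hangs just on the -y side of the peg, with the peg tip about 20 mm ahead. Now I'll push along the arc.

Request:
move_arm --series '[[[1.4, 0, 0, 0, 0, 0, -1], [1.6, 0, 0, 0, 0, 0, -1], [1.4, 0, 0, 0, 0, 0, -1], [0.6, 0.6, 0, 0, 0, 0, -1], [0.6, 0.6, 0, 0, 0, 0, -1], [0, 0, 0, 0, 0, 0, -1]]]'

```text
time_s: 3.58
tcp_pos: [0.4427, 0.0626, 0.1304]
ee_rot: [[-0.288, 0.958, -0.0], [0.958, 0.288, 0.0], [0.0, -0.0, -1.0]]
wrist_force: [0.5, -0.6, -0.4]
gripper_width: 0.003
```

```bash
python3 - <<'E'
from st import *
from h import *
now()
a=cap('scene','x')['color'][90:240,235:405]; b=cap('wrist','x')['color'][140:320,200:480]
cv2.imwrite('pics/sw5.png',np.hstack([cv2.resize(a,(385,340),interpolation=2),cv2.resize(b,(415,340))]))
E
```

```text
t 3.58 tcp [0.4427 0.0626 0.1304] stand [-99.3 -48.4 130.4] yaw err 0.09 F [ 0.5 -0.6 -0.4] w 0.003 zax [-0.  0. -1.]
```

View pics/sw5.png

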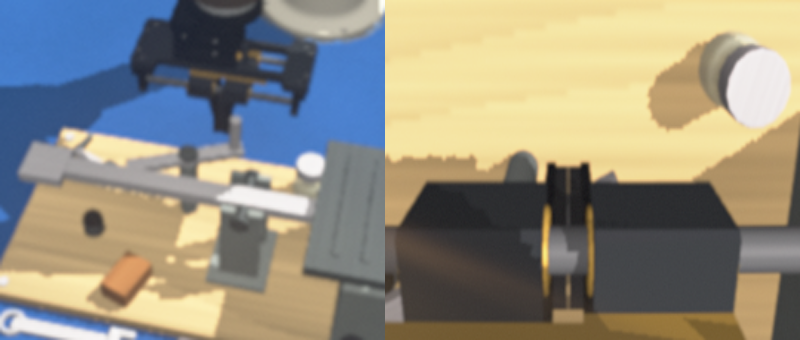

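The peg has swung well round, and the catch now points towards the cradle at about 1.1 rad. I'll continue the arc.

Request:
move_arm --series '[[[0.6, 0.7, 0, 0, 0, 0, -1], [0.6, 0.7, 0, 0, 0, 0, -1], [0.4, 0.6, 0, 0, 0, 0, -1], [0, 0, 0, 0, 0, 0, -1], [0, 0, 0, 0, 0, 0, -1]]]'

```text
time_s: 4.3
tcp_pos: [0.4572, 0.0834, 0.1306]
ee_rot: [[-0.288, 0.958, 0.001], [0.958, 0.288, 0.0], [0.0, 0.001, -1.0]]
wrist_force: [0.1, 0.3, -0.7]
gripper_width: 0.003
```

```bash
python3 - <<'E'
from st import *
from h import *
now()
a=cap('scene','x')['color'][90:240,235:405]; b=cap('side','x')['color'][140:320,200:400]
cv2.imwrite('pics/sw6.png',np.hstack([cv2.resize(a,(420,370),interpolation=2),cv2.resize(b,(380,370))]))
E
```

```text
t 4.3 tcp [0.4572 0.0834 0.1306] stand [-79.4 -32.6 130.6] yaw err 0.09 F [ 0.1  0.3 -0.7] w 0.003 zax [ 0.001  0.    -1.   ]
```

View pics/sw6.png

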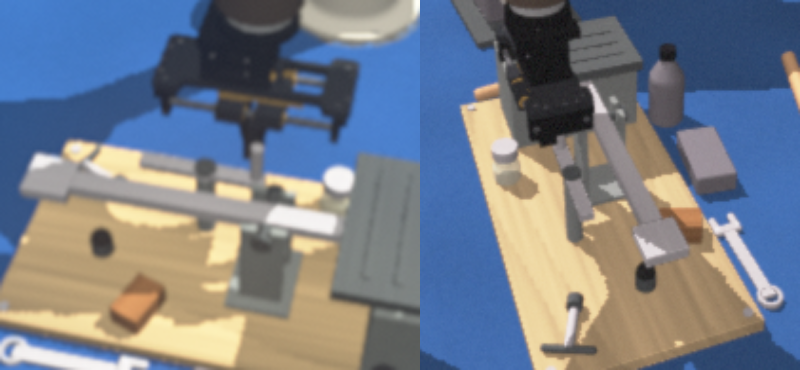

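The catch now lies about parallel to the lever. I'll back off, rise and go over the pad.

Request:
move_arm --series '[[[-0.6, -1.0, 0, 0, 0, 0, -1], [0, 0, -3.5, 0, 0, 0, -1], [0, 0, -3.5, 0, 0, 0, -1], [0, 0, 0, 0, 0, 0, -1], [-4.8, 2.2, 0, 0, 0, 0, -1], [-4.8, 2.2, 0, 0, 0, 0, -1], [-4.8, 2.2, 0, 0, 0, 0, -1], [-4.7, 2.3, 0, 0, 0, 0, -1], [0, 0, 0, 0, 0, 0, -1], [0, 0, 2.0, 0, 0, 0, -1], [0, 0, 2.0, 0, 0, 0, -1], [0, 0, 0, 0, 0, 0, -1]]]'

```text
time_s: 5.9
tcp_pos: [0.5868, -0.0824, 0.1584]
ee_rot: [[-0.288, 0.958, -0.006], [0.958, 0.288, 0.0], [0.002, -0.005, -1.0]]
wrist_force: [0.3, -0.5, 0.5]
gripper_width: 0.007
```

```bash
python3 - <<'E'
from st import *
from h import *
now()
a=cap('scene','x')['color'][90:240,225:395]; b=cap('side','x')['color'][140:320,200:400]
cv2.imwrite('pics/sw7.png',np.hstack([cv2.resize(a,(420,370),interpolation=2),cv2.resize(b,(380,370))]))
cap('wrist','w7')
E
```

```text
t 5.9 tcp [ 0.5868 -0.0824  0.1584] stand [  -2.8 -228.7  158.4] yaw err 0.08 F [ 0.3 -0.5  0.5] w 0.007 zax [-0.006  0.    -1.   ]
```

View pics/sw7.png

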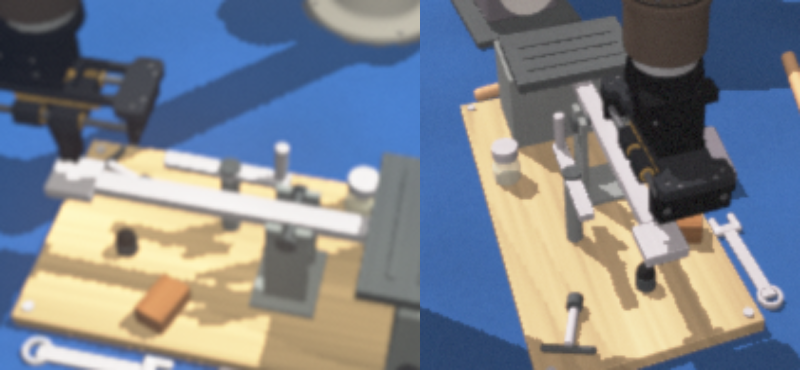

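View pics/w7.png

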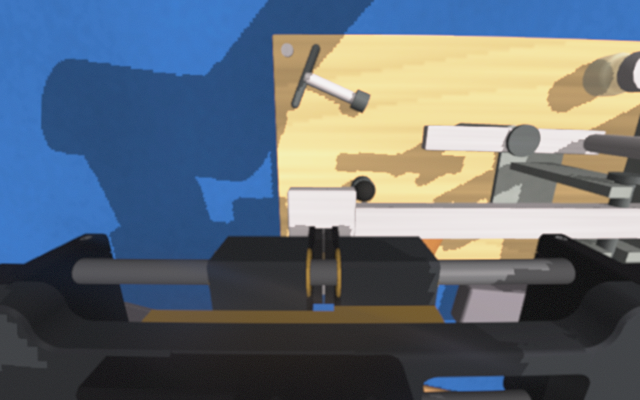

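The catch is clear and parallel to the lever. In the wrist view the pad spans columns 289–356 with its robot-side edge at row 188. I'll measure the TCP-to-pad offset.

```bash
python3 - <<'E'
from st import *
from h import *
s=now(); c=r.capture('wrist'); T=np.array(c['tool_from_camera'])
K=np.array([[c['fx'],0,c['cx']],[0,c['fy'],c['cy']],[0,0,1.]])
R=s['ee_rot'];t=s['tcp_pos']
def wz(uv,z):
    q=cv2.undistortPoints(np.array([[uv]],float),K,np.array(c['D']))[0,0]
    o=R@T[:3,3]+t; d=R@(T[:3,:3]@np.array([*q,1])); return o+d*(z-o[2])/d[2]
for uv in [(289,188),(356,189),(357,207),(640,204),(357,233),(640,237)]: print(uv,st(wz(uv,.132)).round(1))
E
```

```text
t 6.05 tcp [ 0.5894 -0.0825  0.1614] stand [  -0.4 -229.5  161.4] yaw err 0.12 F [ 0.5 -0.1 -0.1] w 0.007 zax [ 0.001 -0.    -1.   ]
(289, 188) [ -28.6 -252.7  132. ]
(356, 189) [ -27.9 -204.7  132. ]
(357, 207) [ -14.4 -203.5  132. ]
(640, 204) [-17.   10.6 132. ]
(357, 233) [   6.2 -202.7  132. ]
(640, 237) [ 10.2  19.9 132. ]
```

The pad centre is at about (-3,-229) in stand coordinates, so the TCP is within a few mm of it. I'll descend to near contact.

Request:
move_arm --series '[[[0, -0.2, 1.2, 0, 0, 0, -1], [0, 0, 1.0, 0, 0, 0, -1], [0, 0, 0.3, 0, 0, 0, -1], [0, 0, 0.3, 0, 1.2, 0, -1], [0, 0, 0.3, 0, 1.2, 0, -1], [0, 0, 0, 0, 0, 0, -1]]]'

```text
time_s: 6.85
tcp_pos: [0.5878, -0.0834, 0.1302]
ee_rot: [[-0.287, 0.958, -0.011], [0.957, 0.287, 0.041], [0.043, 0.001, -0.999]]
wrist_force: [-1.7, 2.5, 4.0]
gripper_width: 0.003
```

I have contact at about 4 N. Now I'll follow the lever's arc.

Request:
move_arm --series '[[[0, 0, 1.0, 0, 2.5, 0, -1], [0, 0, 1.0, 0, 2.5, 0, -1], [0, 0, 1.0, 0, 2.5, 0, -1], [0, 0, 1.0, 0, 2.5, 0, -1], [0, 0, 1.0, 0, 2.5, 0, -1], [0, 0, 0, 0, 0, 0, -1]]]'

```text
time_s: 7.6
tcp_pos: [0.587, -0.0789, 0.0801]
ee_rot: [[-0.277, 0.958, -0.071], [0.926, 0.286, 0.245], [0.255, 0.002, -0.967]]
wrist_force: [1.2, -3.1, 1.7]
gripper_width: 0.003
```

```bash
python3 - <<'E'
from st import *
from h import *
now()
a=cap('scene','x')['color'][90:270,225:455]; b=cap('side','x')['color'][140:320,200:400]
cv2.imwrite('pics/sw8.png',np.hstack([cv2.resize(a,(450,360),interpolation=2),cv2.resize(b,(350,360))]))
E
```

```text
t 7.6 tcp [ 0.587  -0.0789  0.0801] stand [  -1.7 -225.4   80.1] yaw err 0.0 F [ 1.2 -3.1  1.7] w 0.003 zax [-0.071  0.245 -0.967]
```

View pics/sw8.png

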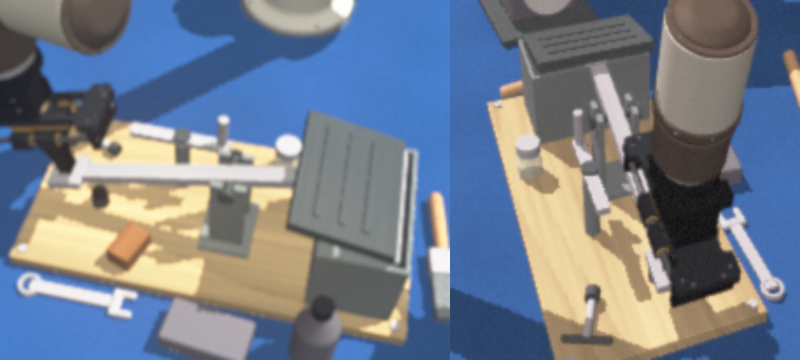

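The lever is partly down (about 0.23 rad), the flap is rising and the tip is seated on the pad. I'll go on towards the buffer.

Request:
move_arm --series '[[[0, 0, 0.9, 0, 2.0, 0, -1], [0, 0, 0.8, 0, 2.0, 0, -1], [0, 0, 0.5, 0, 1.2, 0, -1], [0, 0, 0.3, 0, 0, 0, -1], [0, 0, 0, 0, 0, 0, -1]]]'

```text
time_s: 8.32
tcp_pos: [0.5835, -0.0702, 0.0563]
ee_rot: [[-0.271, 0.957, -0.099], [0.899, 0.288, 0.328], [0.343, 0.0, -0.939]]
wrist_force: [1.5, -3.6, 2.0]
gripper_width: 0.005
```

Request:
move_arm --series '[[[0, 0, 0.2, 0, 0, 0, -1], [0, 0, 0.2, 0, 0, 0, -1], [0, 0, 0, 0, 0, 0, -1], [0, 0, 0, 0, 0, 0, -1]]]'

```text
time_s: 8.82
tcp_pos: [0.5836, -0.0696, 0.0549]
ee_rot: [[-0.273, 0.957, -0.098], [0.899, 0.29, 0.327], [0.342, 0.002, -0.94]]
wrist_force: [-0.8, -5.4, 12.2]
gripper_width: 0.004
```

The force jumped to about 13 N, so this looks like the buffer. I'll press a touch more and look.

Request:
move_arm --series '[[[0, 0, 0.15, 0, 0, 0, -1], [0, 0, 0, 0, 0, 0, -1], [0, 0, 0, 0, 0, 0, -1]]]'

```text
time_s: 9.2
tcp_pos: [0.5836, -0.0696, 0.0548]
ee_rot: [[-0.274, 0.957, -0.097], [0.899, 0.291, 0.327], [0.341, 0.002, -0.94]]
wrist_force: [-2.2, -8.1, 16.1]
gripper_width: 0.006
```

```bash
python3 - <<'E'
from st import *
from h import *
now()
a=cap('scene','x')['color'][100:270,225:455]; b=cap('side','x')['color'][140:320,200:400]
cv2.imwrite('pics/sc9.png',cv2.resize(a,None,fx=3.4,fy=3.4,interpolation=2))
cv2.imwrite('pics/si9.png',cv2.resize(b,None,fx=3,fy=3,interpolation=2));now()
E
```

```text
t 9.2 tcp [ 0.5836 -0.0696  0.0548] stand [  -2.3 -215.4   54.8] yaw err 0.27 F [-2.2 -8.1 16.1] w 0.006 zax [-0.097  0.327 -0.94 ]
t 9.3 tcp [ 0.5836 -0.0696  0.0548] stand [  -2.2 -215.4   54.8] yaw err 0.27 F [-2.2 -7.4 16. ] w 0.008 zax [-0.097  0.327 -0.94 ]
```

View pics/sc9.png

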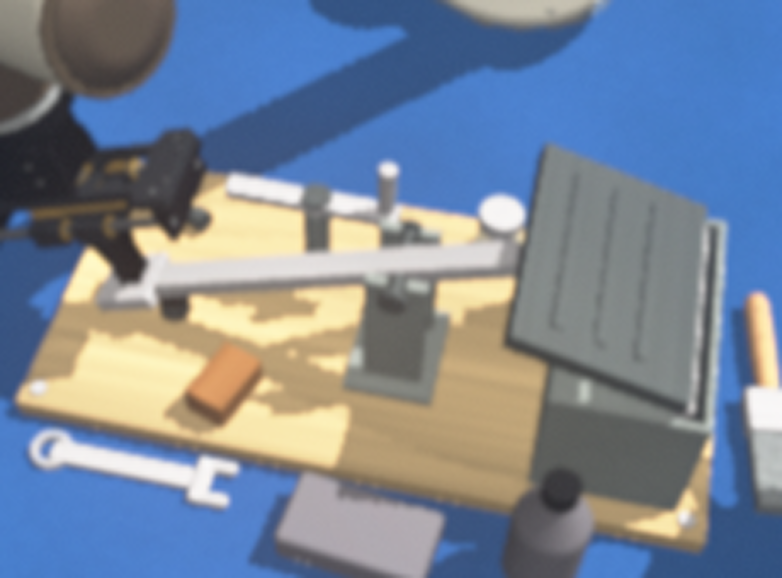

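View pics/si9.png

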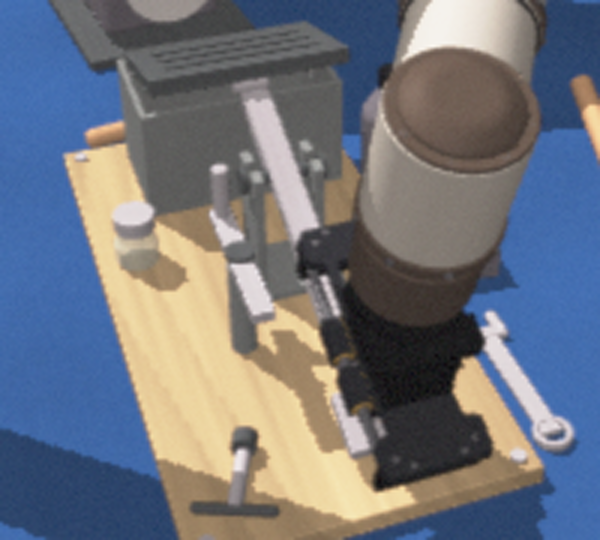

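The lever slopes down onto the buffer dome, which is right under the bar at (175,305). The flap stands open and its free corner sits at (548,147) in the scene crop. I'll do a quick numeric check of the flap angle and that it holds steady.

```bash
python3 - <<'E'
from st import *
obs=np.array([[548,146],[508,338]])/3.4+(225,100)
obs0=np.array([[527,110],[492,303]])/3.4+(225,120)
def f(a): # hinge assumed at y205, z~139.5 mid
    out=[]
    for x in(-90,90):
        v=np.array([-130,7.5]); yy=205+v[0]*np.cos(a)+0*a+ -7.5*0 - 0 ; 
        y=205-130*np.cos(a)+7.5*np.sin(a); z=139.5+130*np.sin(a)+7.5*np.cos(a); out.append((x,y,z))
    return proj(C['scene'],w(p,out))
print('obs shift',(obs-obs0).round(1))
for a in(.2,.25,.3,.35): print(a,(f(a)-f(0)).round(1).tolist())
now()
E
```

```text
obs shift [[ 6.2 -9.4]
 [ 4.7 -9.7]]
0.2 [[2.9, -6.9], [3.0, -6.4]]
0.25 [[3.9, -8.6], [4.1, -7.9]]
0.3 [[5.1, -10.3], [5.4, -9.4]]
0.35 [[6.5, -11.9], [6.9, -10.9]]
t 9.3 tcp [ 0.5836 -0.0696  0.0548] stand [  -2.2 -215.4   54.8] yaw err 0.27 F [-2.2 -7.4 16. ] w 0.008 zax [-0.097  0.327 -0.94 ]
```

Request:
move_arm --series '[[[0, 0, 0, 0, 0, 0, -1], [0, 0, 0, 0, 0, 0, -1], [0, 0, 0, 0, 0, 0, -1], [0, 0, 0, 0, 0, 0, -1]]]'

```text
time_s: 9.8
tcp_pos: [0.5836, -0.0696, 0.0547]
ee_rot: [[-0.274, 0.957, -0.097], [0.899, 0.291, 0.327], [0.341, 0.002, -0.94]]
wrist_force: [-1.7, -7.7, 16.5]
gripper_width: 0.003
```

The flap is at about 0.30 rad, and the pose and the ~18 N press are steady. I'm handing in.

```bash
python3 -c "
from station import r
print(r.finish_job())"
```

```text
the job is handed in; nothing more can be done
None
```

The job is done and handed in at about 9.8 s. The lever is down on its buffer, the flap is raised, and the closed fingertips are still holding it there.

- **Catch:** I pushed it round by its peg with the closed fingertips until it lay parallel to the lever in the pictures. It was already at about 0.2 rad when I started.
- **Lever:** I pressed the pad down along its arc. At the end, pressing further moved it no more than 0.1 mm while the force rose from about 13 to 18 N, so it is resting on the buffer. Pose and force then stayed steady for the next half second.
- **Flap:** its corners shifted in the scene picture by what an opening of about 0.3 rad would give. Single readings ranged from 0.27 to 0.34.
- **Pad height:** the fingertip ended at 54.8 mm, against about 52 mm expected. That is close to the 2 mm calibration error.
- **Camera agreement:** at the start the two fixed cameras disagreed on position along the lever by up to 12 mm for the pad and 5 mm for the peg. I confirmed both with the wrist camera before touching them.
- **Surroundings:** in the last pictures the pin still sits in its cradle, and every loose item in view looked unmoved. I judged that by eye only.

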